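# Make the forming station ready

## Robot

A 6-joint arm with a two-finger parallel gripper is mounted at the origin on a cart in front of the work surface, level with it; the furniture and walls round the work are solid. World frame = base frame: x ahead of the robot, y to its left, z up, the work surface at z = 0. Lengths are in m, angles in rad, forces in N, time in s.
With the tool pointing down it reaches from about 0.3 to 0.825 m from the base axis. Payload 5.4 kg.
Tool frame: the origin (TCP) lies at the very end of the fingers, on their centre line; the grasp point (between the pads) lies 19 mm behind it; z points along the fingers, y is the line along which they close (so a half turn about z gives the same grasp; the last joint's range is limited). The gripper opens to 92 mm and grips with 3 to 60 N. Pads are 20 mm wide; open, the fingers measure 128 mm over their backs; the gripper's body (75 mm by 189 mm) begins 69 mm behind the grasp point.
Start: joints at [1.024, 0.158, 1.597, -0, 1.386, -0.21], TCP at [0.19, 0.543, 0.215] pointing down, gripper open.
Joint ranges: [-2.91, 2.91], [-0.94, 2.29], [0.18, 2.7], [-1.29, 4.43], [0.17, 2.64], [-3, 3]. Speed limits (rad/s): [2.57, 2.57, 3.14, 3.14, 3.14, 3.14].

## Interface

Orientations are given as a rotation vector (axis times angle).
In Python, from workcell import bot gives the robot as it stands. Calls block until the motion is done:
- bot.goto(position, orientation): joint-space move of the TCP to a pose.
- bot.line_to(position, rot=None, max_speed=0.15): straight line of the TCP; rot=None keeps the orientation; max_speed is the mean speed in m/s.
- bot.set_joints(angles): joint-space move.
- bot.set_gripper(opening, newtons=None): opening from 0.0 (shut) to 1.0 (fully open); newtons is the grip in N (None keeps the last); returns when the fingers have stopped.
- bot.hold(seconds).
- bot.inverse_kinematics(position, orientation): joint angles nearest the present ones, or None.
- bot.read_camera(name): name is "scene" or "side" or "wrist"; returns a dict with "pixels" (420x560x3 uint8, blue, green, red), "fx", "fy", "cx", "cy" (pixels), "R" (3x3) and "t" (3): a world point X has camera coordinates R X + t. Camera axes: x right, y down, z forward; pixel columns grow to the right and rows downward; lengths in m; the calibration is good to about 2 mm. A picture is of the moment at which its call begins. There is no depth.
A pose or a line that the arm cannot do raises bot.MotionError and nothing moves.
- bot.job_done(): hands the job in; it is judged then, once.
Readings, each from a call of its own:
- bot.current_clock(): time.
- bot.current_joints(): joint angles.
- bot.current_joint_vel(): joint speeds.
- bot.current_effort(): joint torques, N m.
- bot.current_ee_pos(): TCP position.
- bot.current_tool_rot(): TCP orientation.
- bot.current_contact_force(): force on the tool from outside, world axes, zero at the start.
- bot.current_ft_torque(): the same for the moment, N m.
- bot.current_opening(): opening from 0.0 (shut) to 1.0 (fully open).
- bot.current_grip_force(): force on a finger pad.
Only numpy, scipy, OpenCV 4.12 (cv2) and the standard library are available. Lean on these libraries where they do the work, as an engineer would, in place of code of your own. Each camera call takes 0.05 s, during which the arm holds its last target. There are 200 camera calls.

## Task

Make the forming station ready. Turn the model plate, which is riding on top of the two keys of its shaft, until the slot under it lines up with them, wide side to the wide key, and it drops fully home; only then stand the plaster cast upright on the middle of the plate. Lay all the grey forming blanks along the rack as a straight shingled row, square to it: the first leans on the rest bar, and each next one has its low end on the board and overlaps the one before, with a little over a third of each covered blank left showing; leave the other things alone.

Things in the scene. Friction and masses are not known exactly. Their poses are not given: they have to be found in the camera images.
- unit: Fixed grey housing 120x120x24 mm with a round seat on it, seat top at z = 30 mm. Origin on the table under the shaft, z up. Shaft: diameter 18, 26 mm high above the seat, with two opposed keys, 12 mm high above the seat, reaching 21 mm from the axis: a wide one (13 mm) along the unit's +x, a narrow one (7 mm) along -x. One dark line on the seat marks the wide key's side.
- plate: Loose model plate, 0.3 kg: round table, diameter 66, 14 mm thick, on a square hub 46x46x28 mm. Origin: middle of the hub's underside. Its bore is over the shaft; a slot crosses the underside, 16 mm wide along the plate's +x (dark line on top), 10 mm along -x. Rides on the keys at z = 42 mm; with wide slot over wide key within 4 deg it drops to z = 30 mm when let go or pressed.
- cast: Plaster dental cast, 0.14 kg: base 52 mm (its x) by 58 mm (its y), teeth up to 27 mm high. Origin in the middle of its flat underside, z up. The sides of the base are solid up to 14 mm: grip it low across its x or its y.
- rack: Fixed board 240 (x) x 90 (y) x 8 mm, no side walls. Origin on the table under its centre. Rest bar across its -x end: x -116 to -102 mm, 70 mm long, top 15 mm above the board; end stop behind it, 28 mm above the board. The row starts on the bar and goes to +x. First blank's low end at about x = -32 mm gives a slope of 0.21 rad; each next one 30 mm further slopes alike.
- blank1: A forming blank (3 to 5 are there, all alike): flat grey plastic plate 80 (its x) x 56 (its y) x 6 mm, about 50 g. Origin in the middle of its underside, z along its thickness; can be gripped across its 56 mm by the edges.
- blank2: A forming blank (3 to 5 are there, all alike): flat grey plastic plate 80 (its x) x 56 (its y) x 6 mm, about 50 g. Origin in the middle of its underside, z along its thickness; can be gripped across its 56 mm by the edges.
- blank3: A forming blank (3 to 5 are there, all alike): flat grey plastic plate 80 (its x) x 56 (its y) x 6 mm, about 50 g. Origin in the middle of its underside, z along its thickness; can be gripped across its 56 mm by the edges.
- blank4: A forming blank (3 to 5 are there, all alike): flat grey plastic plate 80 (its x) x 56 (its y) x 6 mm, about 50 g. Origin in the middle of its underside, z along its thickness; can be gripped across its 56 mm by the edges.
- blank5: A forming blank (3 to 5 are there, all alike): flat grey plastic plate 80 (its x) x 56 (its y) x 6 mm, about 50 g. Origin in the middle of its underside, z along its thickness; can be gripped across its 56 mm by the edges.
- jar: Bystander: upright plastic jar, diameter 53, 76 mm high, origin under it. Leave alone.
- bur_stand: Bystander: drilled block with standing burs, 62 x 104 x 57 mm, origin under it. Leave alone.
- tube: Bystander: lying paste tube, 31 x 104 x 24 mm, origin under it. Leave alone.
Things that resemble listed ones, but are neither listed nor needed, are in the scene too. Leave any pink or turquoise look-alike of the blank3 alone.

How it is judged:
On the way, in this order (a step that is already met when the one before it is completed fails the run):
1. the model plate has dropped fully home on its shaft, over the keys (z of plate in the frame of unit below 0.034 m and horizontal distance between plate and unit below 0.004 m and angle between plate's own z axis and vertical below 0.05 rad), for 0.2 s.
2. then the cast stands on the middle of the plate (all of step 1 and z of cast in the frame of plate between 0.038 and 0.046 m and horizontal distance between cast and plate below 0.014 m and angle between cast's own z axis and vertical below 0.1 rad), for 0.2 s.
At the end, for the whole second after the job is handed in: Plate home on the seat (within 4 mm); cast upright on it, centred to 14 mm; every blank sloping 0.07 to 0.33 rad in the row on the rack, underside centre 10 to 23 mm above the table, within 14 mm of the centre line, square within 0.2 rad, blank centres 18 mm or more apart; all at rest (all of step 2 and linear speed of each of cast, blank1, blank2, blank3, blank4, blank5 below 0.02 m/s and angle between blank1's own z axis and vertical between 0.07 and 0.33 rad and angle between the y axis of each of blank1, blank2, blank3, blank4, blank5 and the y axis of rack, either way round below 0.2 rad and y of blank1 in the frame of rack between -0.014 and 0.014 m and z of blank1 in the frame of rack between 0.01 and 0.023 m and x of blank1 in the frame of rack between -0.09 and 0.1 m and distance between blank1 and blank2 above 0.018 m and distance between each of blank1, blank2 and blank3 above 0.018 m and distance between each of blank1, blank2, blank3 and blank4 above 0.018 m and distance between each of blank1, blank2, blank3, blank4 and blank5 above 0.018 m and angle between blank2's own z axis and vertical between 0.07 and 0.33 rad and y of blank2 in the frame of rack between -0.014 and 0.014 m and z of blank2 in the frame of rack between 0.01 and 0.023 m and x of blank2 in the frame of rack between -0.09 and 0.1 m and angle between blank3's own z axis and vertical between 0.07 and 0.33 rad and y of blank3 in the frame of rack between -0.014 and 0.014 m and z of blank3 in the frame of rack between 0.01 and 0.023 m and x of blank3 in the frame of rack between -0.09 and 0.1 m and angle between blank4's own z axis and vertical between 0.07 and 0.33 rad and y of blank4 in the frame of rack between -0.014 and 0.014 m and z of blank4 in the frame of rack between 0.01 and 0.023 m and x of blank4 in the frame of rack between -0.09 and 0.1 m and angle between blank5's own z axis and vertical between 0.07 and 0.33 rad and y of blank5 in the frame of rack between -0.014 and 0.014 m and z of blank5 in the frame of rack between 0.01 and 0.023 m and x of blank5 in the frame of rack between -0.09 and 0.1 m); the robot touches nothing.
It fails at once if the jar is moved by more than 30 mm (distance of jar from where it was at the start of the episode above 0.03 m).
It fails at once if the bur stand is moved by more than 30 mm (distance of bur_stand from where it was at the start of the episode above 0.03 m).
It fails at once if the paste tube is moved by more than 30 mm (distance of tube from where it was at the start of the episode above 0.03 m).
Of blank1, blank2, blank3, blank4, blank5 only 3 to 5 are there at a start; the rules pass over those that are not, and their reading is None.
At some moment in a run one of blank1, blank2, blank3, blank4, blank5 may be knocked a few centimetres aside while the robot is not near it.
It also fails if it takes over 210 s, if anything falls off the work surface, if the arm or the gripper's body presses on something with over 40 N, if the wrist force passes 120 N, or if a joint passes its speed limit or range.

## Working session

There is one attempt and no reset: what is moved stays moved. The work goes in short steps, each a Python script; the robot and the scene stay as the last script left them, time stands still between calls to the robot, and variables do not carry over. Pictures are saved under pics/ and viewed, at most 14 in all, crops included, and the job is handed in when it is done.

```bash
mkdir -p pics; ls; cat > h.py <<'E'
from workcell import bot
import numpy as np, cv2
from scipy.spatial.transform import Rotation as R
def shot(cam,name,crop=None,s=1):
    c=bot.read_camera(cam); im=c["pixels"]
    if crop: im=im[crop[1]:crop[3],crop[0]:crop[2]]
    if s!=1: im=cv2.resize(im,None,fx=s,fy=s,interpolation=cv2.INTER_CUBIC)
    cv2.imwrite("pics/"+name+".png",im)
    import pickle; pickle.dump(c,open("pics/"+name+".pkl","wb")); return c
def w(c,u,v,z):
    Rm=np.array(c["R"]);t=np.array(c["t"])
    d=Rm.T@np.array([(u-c["cx"])/c["fx"],(v-c["cy"])/c["fy"],1]); o=-Rm.T@t
    return o+d*(z-o[2])/d[2]
def px(c,X):
    p=np.array(c["R"])@np.array(X)+np.array(c["t"]); return [p[0]/p[2]*c["fx"]+c["cx"],p[1]/p[2]*c["fy"]+c["cy"]]
def load(name):
    import pickle; return pickle.load(open("pics/"+name+".pkl","rb"))
def down(yaw): # tool z down, tool y axis at world angle yaw (finger closing line)
    y=np.array([np.cos(yaw),np.sin(yaw),0]);z=np.array([0,0,-1.]);x=np.cross(y,z)
    return R.from_matrix(np.column_stack([x,y,z])).as_rotvec()
E
python3 - <<'E'
from h import *
for n in("scene","side","wrist"):
    c=shot(n,n+"0",s=1.42); print(n,c["fx"],np.round(-np.array(c["R"]).T@c["t"],3),np.round(c["R"],2).tolist())
print(bot.current_tool_rot(),R.from_rotvec(bot.current_tool_rot()).as_matrix().round(2))
E
```

```text
pics
scene 512.2162927633277 [ 0.108 -0.892  1.355] [[0.88, -0.47, -0.0], [-0.37, -0.68, -0.63], [0.29, 0.55, -0.78]]
side 520.3839816794597 [0.284 1.503 0.811] [[-0.98, -0.2, 0.01], [-0.1, 0.44, -0.89], [0.17, -0.87, -0.45]]
wrist 351.1894903892704 [0.115 0.567 0.384] [[0.33, 0.94, -0.0], [0.91, -0.32, 0.28], [0.26, -0.09, -0.96]]
[-5.26405631e-01 -3.09658559e+00  2.16484720e-03] [[-0.94  0.33 -0.  ]
 [ 0.33  0.94 -0.  ]
 [ 0.   -0.   -1.  ]]
```

View pics/scene0.png

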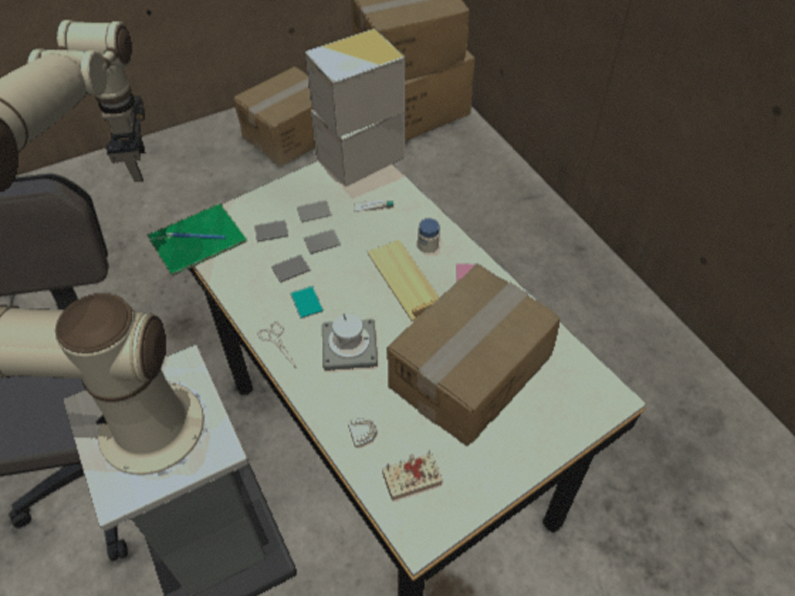

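View pics/side0.png

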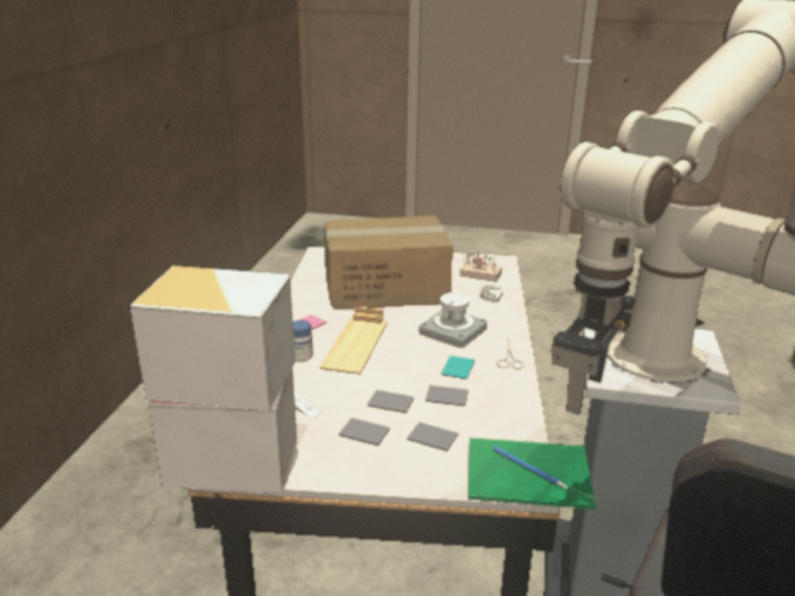

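The scene shows four grey blanks (enlarged scene pixels 271,231; 314,211; 322,242; 291,268), the plate (347,330), the cast (362,432) and the rack. In the side view the rest bar is at (369,315), next to the big box.

```bash
python3 - <<'E'
from h import *
c=load("scene0");k=1.42
def f(n,u,v,z): print(n,w(c,u/k,v/k,z).round(3))
for b in[(271,231),(314,211),(322,242),(291,268)]: f("blank",*b,.006)
f("turq",307,302,.006);f("plate",347,326,.084);f("unit-l",322,320,.024);f("unit-r",375,320,.024);f("unit-br",378,366,.024);f("unit-bl",323,368,.024)
f("cast",362,432,.015);f("rack tl",368,249,.008);f("rack tr",397,241,.008);f("rack bl",411,317,.008);f("jar",428,246,0);f("tube",374,206,.012);f("bur",413,475,.03)
f("box bl",392,388,0);f("box b",467,440,0);
c=load("side0")
f("S rack fl",322,369,.008);f("S rack fr",361,372,.008);f("S bar l",353,316,.023);f("S bar r",384,317,.023);f("S stop topR",384,309,.036)
f("S box l",330,306,0);f("S box r",450,297,0);f("S jar",303,358,0)
f("S plate",455,301,.084)
for b in[(391,401),(447,395),(365,431),(433,436)]: f("S blank",*b,.006)
f("S cast",491,293,.015)
E
```

```text
blank [0.431 0.401 0.006]
blank [0.558 0.414 0.006]
blank [0.53  0.304 0.006]
blank [0.427 0.261 0.006]
turq [0.418 0.145 0.006]
plate [ 0.45  -0.017  0.084]
unit-l [0.423 0.067 0.024]
unit-r [0.529 0.009 0.024]
unit-br [ 0.478 -0.105  0.024]
unit-bl [ 0.371 -0.053  0.024]
cast [ 0.378 -0.227  0.015]
rack tl [0.62  0.225 0.008]
rack tr [0.697 0.214 0.008]
rack bl [ 0.612 -0.012  0.008]
jar [0.761 0.169 0.   ]
tube [0.702 0.35  0.012]
bur [ 0.42  -0.365  0.03 ]
box bl [ 0.485 -0.156  0.   ]
box b [ 0.563 -0.339  0.   ]
S rack fl [0.692 0.231 0.008]
S rack fr [0.609 0.225 0.008]
S bar l [0.682 0.008 0.023]
S bar r [ 0.61  -0.003  0.023]
S stop topR [ 0.614 -0.019  0.036]
S box l [ 0.763 -0.076  0.   ]
S box r [ 0.48  -0.194 -0.   ]
S jar [0.749 0.183 0.   ]
S plate [ 0.445 -0.     0.084]
S blank [0.527 0.314 0.006]
S blank [0.422 0.269 0.006]
S blank [0.553 0.422 0.006]
S blank [0.428 0.41  0.006]
S cast [ 0.378 -0.21   0.015]
```

```bash
python3 - <<'E'
from h import *
bot.goto([.45,.05,.30],down(0)); bot.goto([.45,-.06,.22],down(0)); a=shot("wrist","wplate",s=1)
bot.goto([.64,.06,.30],down(0)); b=shot("wrist","wrack")
bot.goto([.5,.28,.35],down(0)); shot("wrist","wblank")
for c,n in((a,"plate"),(b,"rack")): print(n,np.round(-np.array(c["R"]).T@c["t"],3))
print(px(a,[.447,-.01,.084]),px(a,[.378,-.22,.015]),px(b,[.65,.1,.0]))
P=cv2.resize(a["pixels"],None,fx=.7,fy=.7); B=cv2.resize(load("wblank")["pixels"],None,fx=.7,fy=.7);
K=cv2.resize(b["pixels"],None,fx=.7,fy=.7)
u,v=map(int,px(a,[.447,-.01,.06])); u=max(u,80);v=max(v,70);print("crop",u-80,v-60)
Z=cv2.resize(a["pixels"][v-60:v+60,u-80:u+80],(392,294),interpolation=cv2.INTER_CUBIC)
cv2.imwrite("pics/m1.png",np.vstack([np.hstack([P,B]),np.hstack([K,Z])]))
E
```

```text
plate [0.449 0.018 0.391]
rack [0.638 0.137 0.47 ]
[np.float64(279.4984633773384), np.float64(134.72937250818512)] [np.float64(223.41452826627614), np.float64(304.92067942116324)] [np.float64(291.10980105083866), np.float64(130.56438410694363)]
crop 199 72
```

View pics/m1.png

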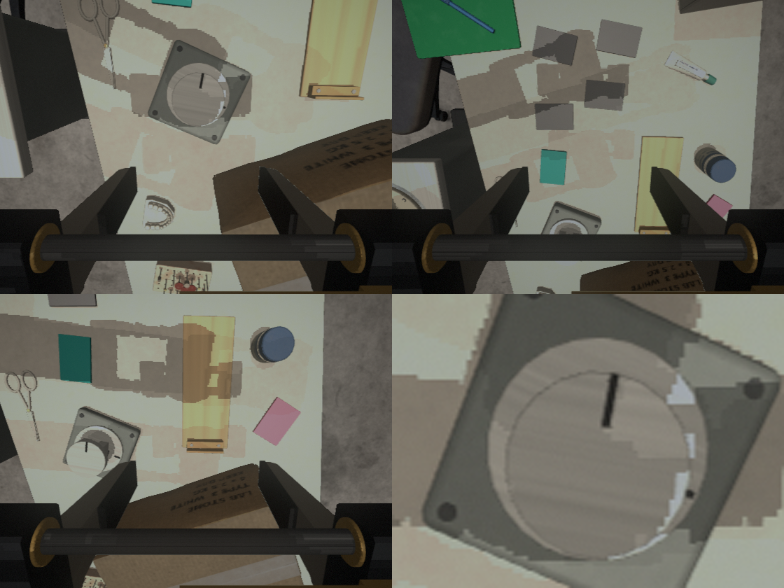

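```bash
python3 - <<'E'
from h import *
c=load("wplate")
f=lambda u,v,z:w(c,199+(u-392)/2.45,72+(v-294)/2.45,z)
TL,TR,BL=[f(*p,.024) for p in((533,297),(753,388),(447,512))]
a=lambda d:np.degrees(np.arctan2(d[1],d[0])).round(1)
print(TL,TR,BL,"centre",(TR+BL)/2,a(TR-TL),a(TL-BL),np.linalg.norm(TR-TL))
C=f(598,466,.084);print("plate",C,a(f(613,374,.084)-f(607,427,.084)),a(f(613,374,.084)-C))
d=f(690,494,.03);print("mark",d,a(d-(TR+BL)/2))
for x in((f(507,466,.084)),f(690,466,.084)):print(x)
for n,pts in (("wrack",[(183,316),(236,318),(229,450),(188,438),(223,439)]),):
  c=load(n);print([w(c,u/.7,(v-294)/.7,z).round(4) for (u,v),z in zip(pts,(.008,.008,.036,.023,.023))])
c=load("wplate");print("cast",[w(c,u/.7,v/.7,.014).round(3) for u,v in((144,198),(174,209),(146,228),(158,212))])
c=load("wrack");print("unit->", px(c,[.447,-.01,.024]))
E
```

```text
[0.42415091 0.04417383 0.024     ] [0.51413491 0.00887363 0.024     ] [ 0.38554489 -0.04257088  0.024     ] centre [ 0.4498399  -0.01684863  0.024     ] -21.4 66.0 0.09666035187402028
plate [ 0.45008952 -0.0163789   0.084     ] 83.6 80.7
mark [ 0.48883693 -0.03398863  0.03      ] -23.7
[ 0.4179367  -0.01637966  0.084     ]
[ 0.48259393 -0.01637813  0.084     ]
[array([0.6132, 0.2176, 0.008 ]), array([0.7043, 0.2145, 0.008 ]), array([ 0.6972, -0.0158,  0.036 ]), array([0.6203, 0.0037, 0.023 ]), array([0.6868, 0.0018, 0.023 ])]
cast [array([ 0.358, -0.191,  0.014]), array([ 0.409, -0.212,  0.014]), array([ 0.358, -0.25 ,  0.014]), array([ 0.381, -0.218,  0.014])]
unit-> [np.float64(139.03380690195783), np.float64(215.5810322052373)]
```

```bash
python3 - <<'E'
from h import *
r=np.radians; P=np.array([.450,-.0166,0])
y0=120; bot.goto(P+[0,0,.18],down(r(y0))); bot.set_gripper(1.0)
bot.line_to(P+[0,0,.060],max_speed=.1); print(bot.current_contact_force())
bot.set_gripper(0.0,15); print("open",bot.current_opening(),bot.current_grip_force())
for k in range(1,8): bot.goto(P+[0,0,.060],down(r(y0-105.5*k/7)))
print(bot.current_contact_force(),bot.current_ft_torque(),bot.current_opening())
bot.set_gripper(1.0); print(bot.current_clock())
bot.line_to(P+[0,0,.15]); bot.goto([.45,-.07,.2],down(0)); c=shot("wrist","wp2")
u,v=map(int,px(c,[.450,-.0166,.06])); print(u-80,v-60)
cv2.imwrite("pics/wp2.png",cv2.resize(c["pixels"][max(v-60,0):v+60,u-80:u+80],None,fx=4,fy=4,interpolation=cv2.INTER_CUBIC))
E
```

```text
[-0.27484771 -0.43508064 -0.39176998]
open 0.717316020165197 15.000234246253967
[ 2.64696458  4.60395807 -2.96517862] [ 0.92989622 -0.42872233 -0.03282032] 0.7092652001578046
12.3417
203 69
```

View pics/wp2.png

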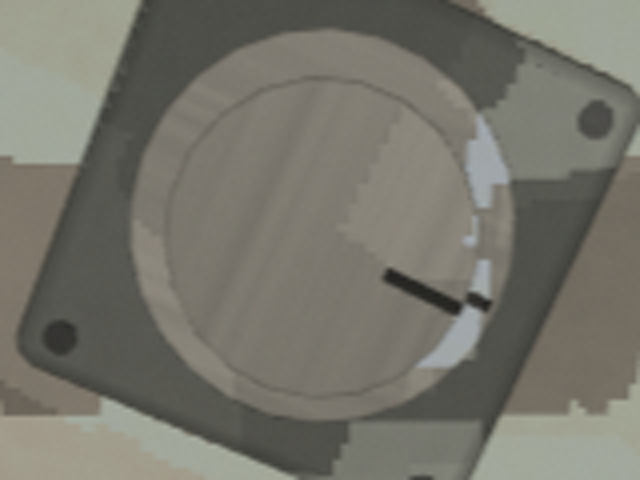

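The plate's line (385–460, 273–308) now points at the seat mark (480,301), and the disc's width of about 77 px fits a top at z ≈ 72 mm, which is home. I'll probe to confirm and take a look at the cast.

```bash
python3 - <<'E'
from h import *
P=np.array([.450,-.0166,0])
bot.set_gripper(0.0); bot.goto(P+[0,0,.11],down(0)); f0=np.array(bot.current_contact_force())
for z in(.080,.077,.075,.073,.0715,.070):
    bot.line_to(P+[0,0,z],max_speed=.03); f=bot.current_contact_force()[2]-f0[2]; print(z,round(f,1))
    if abs(f)>5: break
bot.line_to(P+[0,0,.15]); bot.set_gripper(1.0)
bot.goto([.382,-.27,.2],down(0)); c=shot("wrist","wc")
u,v=map(int,px(c,[.382,-.22,.01])); print(u-80,v-60)
cv2.imwrite("pics/wc.png",cv2.resize(c["pixels"][max(v-60,0):v+60,u-80:u+80],None,fx=4,fy=4,interpolation=cv2.INTER_CUBIC))
E
```

```text
0.08 -1.2
0.077 -0.8
0.075 -1.1
0.073 -0.6
0.0715 5.9
203 70
```

View pics/wc.png

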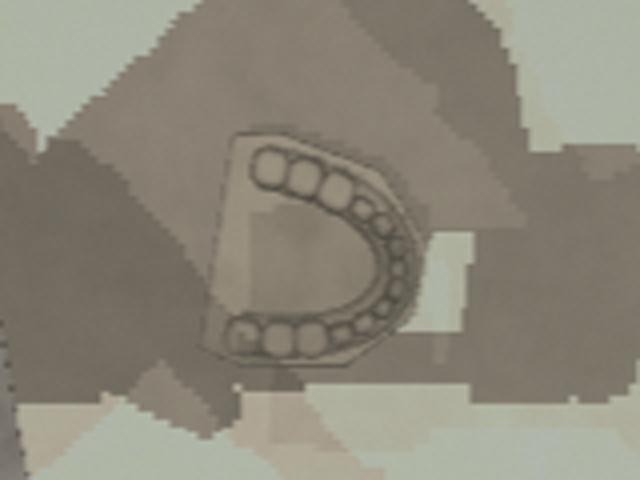

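The probe met the plate top at z ≈ 71.5 mm, so the plate is home. The cast's flat back runs (235,135)–(207,350) and its front is at about (422,258), so I grip it across x at a yaw of about −7°.

```bash
python3 - <<'E'
from h import *
c=load("wc"); g=lambda u,v,z=.012:w(c,203+u/4,70+v/4,z)
a,b=g(235,135,.014),g(207,350,.014); d=a-b; yaw=np.arctan2(d[1],d[0])-np.pi/2
C=(a+b)/2+.026*np.array([np.cos(yaw),np.sin(yaw),0]); print(a,b,np.linalg.norm(d),np.degrees(yaw),C,g(422,258))
C[2]=0;o=down(yaw)
bot.goto(C+[0,0,.12],o); bot.line_to(C+[0,0,.0025],max_speed=.1); print(bot.current_contact_force())
bot.set_gripper(0,15); print("op",bot.current_opening()*.092,bot.current_grip_force())
bot.line_to(C+[0,0,.16]); print("op",bot.current_opening()*.092,bot.current_grip_force(),bot.current_contact_force())
P=np.array([.450,-.0166,0])
bot.goto(P+[0,0,.16],o); bot.line_to(P+[0,0,.085],max_speed=.08); f0=bot.current_contact_force()[2]
for z in(.080,.078,.0765,.0755,.0745,.0735):
    bot.line_to(P+[0,0,z],max_speed=.02); f=bot.current_contact_force()[2]-f0; print(z,round(f,1))
    if f>2.5: break
bot.set_gripper(1.0); bot.line_to(P+[0,0,.16]); bot.goto([.45,-.07,.2],down(0)); c=shot("wrist","wp3"); print(bot.current_clock())
u,v=map(int,px(c,[.450,-.0166,.08]))
Z1=cv2.resize(c["pixels"][max(v-60,0):v+60,u-80:u+80],(400,300))
s=bot.read_camera("side");u,v=map(int,px(s,[.45,-.017,.08])); Z2=cv2.resize(s["pixels"][v-30:v+30,u-40:u+40],(400,300),interpolation=cv2.INTER_CUBIC)
cv2.imwrite("pics/m3.png",np.hstack([Z1,Z2]))
E
```

```text
[ 0.36101798 -0.19429144  0.014     ] [ 0.35310733 -0.24687664  0.014     ] 0.05317689086504495 -8.555131497760687 [ 0.38277336 -0.22445183  0.014     ] [ 0.40736781 -0.22397709  0.012     ]
[-0.1763043  -0.05806731  0.93371905]
op 0.051889608551659465 14.969499218277633
op 0.05201187598925942 14.96352115413174 [-0.62138508  0.60745366 -1.53388353]
0.08 -0.3
0.078 -0.0
0.0765 0.7
0.0755 1.2
0.0745 0.4
0.0735 8.5
29.825
```

View pics/m3.png

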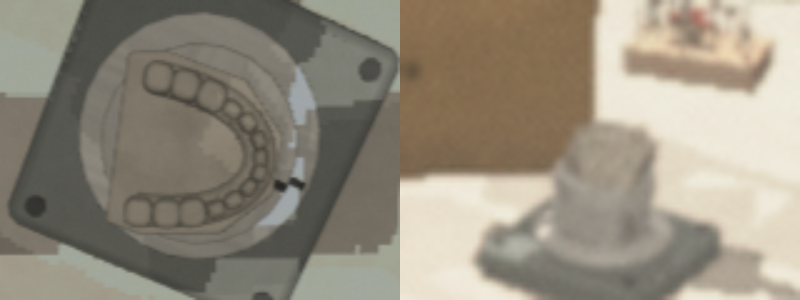

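The cast stands centred and upright on the plate (left view about 190,150, right view about 600,170). Next I take a closer look at the blanks and the rack.

```bash
python3 - <<'E'
from h import *
bot.goto([.655,.03,.22],down(0)); b=shot("wrist","wr2")
bot.goto([.49,.27,.25],down(0)); c=shot("wrist","wb2"); im=c["pixels"]
hsv=cv2.cvtColor(im,cv2.COLOR_BGR2HSV); print(np.array(px(c,[.43,.405,.006])).round(),np.array(px(c,[.53,.308,.006])).round())
for p in([.43,.405,.006],[.53,.308,.006],[.555,.418,.006],[.425,.265,.006]):
    u,v=map(int,px(c,p)); print(p,u,v,hsv[v-4:v+5,u-4:u+5].reshape(-1,3).mean(0).round() if 0<=v<415 and 0<=u<555 else None)
cv2.imwrite("pics/m4.png",np.vstack([np.hstack([cv2.resize(b["pixels"],(400,300))[:, :],cv2.resize(im,(400,300))]),]))
cv2.imwrite("pics/m4.png",np.hstack([b["pixels"][:300,140:540],im[:300,80:480]]))
E
```

```text
[227.  45.] [317. 135.]
[0.43, 0.405, 0.006] 227 44 [18. 19. 98.]
[0.53, 0.308, 0.006] 316 135 [22. 20. 66.]
[0.555, 0.418, 0.006] 342 31 [18. 19. 97.]
[0.425, 0.265, 0.006] 228 171 [19. 21. 77.]
```

View pics/m4.png

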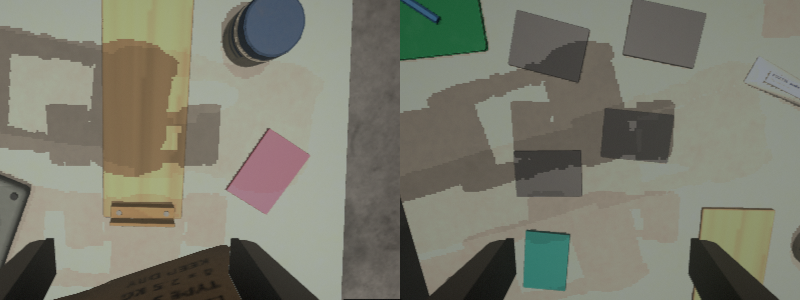

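```bash
cat > m.py <<'E'
from h import *
c=load("wb2")
B=[[(516,11),(590,28),(580,81),(509,66)],[(634,-1),(705,13),(694,68),(623,53)],[(605,108),(674,111),(670,161),(601,157)],[(515,150),(582,150),(582,196),(516,196)]]
blanks=[]
for q in B:
    p=np.array([w(c,u-320,v,.006)[:2] for u,v in q]); C=p.mean(0)
    ex=(p[1]+p[2]-p[0]-p[3])/2; ey=(p[0]+p[1]-p[2]-p[3])/2
    a=np.arctan2(*ex[::-1]); b=np.arctan2(*ey[::-1])-np.pi/2
    blanks.append((C,(a+b)/2,np.linalg.norm(ex),np.linalg.norm(ey),a,b))
E
python3 - <<'E'
from m import *
for b in blanks: print(b[0].round(4),np.degrees([b[1],b[4],b[5]]).round(1),np.round(b[2:4],4))
print("end",[w(c,u-320,208,.008).round(4) for u in(702,773)])
c=load("wr2"); g=lambda u,v,z:w(c,u+140,v,z).round(4)
print("sides L",g(102,0,.008),g(104,216,.008),"R",g(193,0,.008),g(183,216,.008))
print("bar",g(111,203,.023),g(174,203,.023),"stop",g(109,226,.036),g(175,226,.036))
im=c["pixels"][180:240,230:330]
cv2.imwrite("pics/bar.png",cv2.resize(im,None,fx=7,fy=7,interpolation=cv2.INTER_CUBIC))
E
```

```text
[0.4318 0.4025] [-11.9 -11.7 -12.1] [0.0798 0.0554]
[0.5564 0.4155] [-10.2 -10.6  -9.8] [0.0785 0.0544]
[0.5307 0.3084] [-3.  -2.9 -3.1] [0.0804 0.0568]
[0.4256 0.2628] [-1.  -0.1 -1.9] [0.0797 0.056 ]
end [array([0.6119, 0.22  , 0.008 ]), array([0.6989, 0.2199, 0.008 ])]
sides L [0.6135 0.2011 0.008 ] [ 0.6089 -0.0191  0.008 ] R [0.7016 0.2011 0.008 ] [ 0.6991 -0.019   0.008 ]
bar [0.6187 0.0007 0.023 ] [0.6871 0.0008 0.023 ] stop [ 0.6172 -0.0211  0.036 ] [ 0.6876 -0.021   0.036 ]
```

View pics/bar.png

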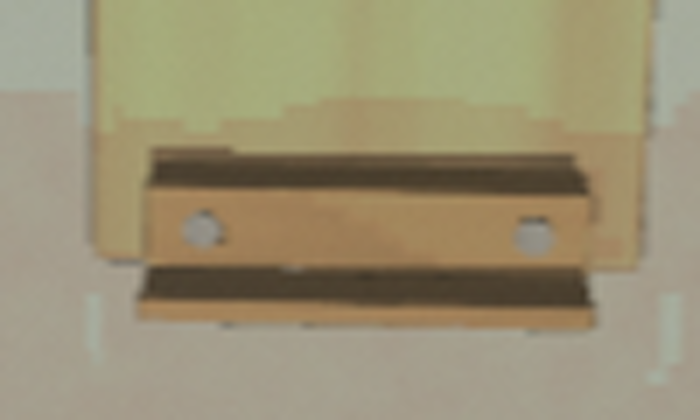

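The bar's front top edge runs (148,185)–(590,195) in the enlarged crop. That puts the rack centre at about (0.656, 0.0995) with a yaw of 88.8°, and all four blanks measure about 80×56. I'll place the first blank now.

```bash
cat > pl.py <<'E'
from m import *
RC=np.array([.656,.0995,0]); ry=np.radians(88.8); s=.21; H=.0015
Rr=R.from_euler("z",ry).as_matrix()
def pose(k,lift=0,dx=0):
    b=np.array([np.cos(s),0,-np.sin(s)]); n=np.array([np.sin(s),0,np.cos(s)])
    low=np.array([-.032+.030*k+dx,0,.008]); p=low-.040*b+H*n
    M=np.column_stack([Rr@b,Rr@[0,-1,0],Rr@(-n)])
    return RC+Rr@p+[0,0,lift],R.from_matrix(M).as_rotvec()
def look(name):
    bot.goto([.49,.27,.25],down(0)); return shot("wrist",name)
def pick(C,yaw):
    C=np.array([C[0],C[1],0]); y=yaw+np.pi/2; y=(y+np.pi/2)%np.pi-np.pi/2
    if y<-np.radians(70): y+=np.pi
    bot.set_gripper(1.0); bot.goto(C+[0,0,.10],down(y)); bot.line_to(C+[0,0,H],max_speed=.1)
    bot.set_gripper(0,15); print("grip",bot.current_opening()*.092,bot.current_contact_force().round(1) if hasattr(bot.current_contact_force(),"round") else bot.current_contact_force())
    bot.line_to(C+[0,0,.15]); print("held",round(bot.current_opening()*.092,4),bot.current_grip_force())
    return .053<bot.current_opening()*.092<.059
def place(k):
    p,o=pose(k,.12); bot.goto(p,o); p,_=pose(k,.015); bot.line_to(p,max_speed=.12); f0=bot.current_contact_force()[2]
    for l in(.006,.004,.003,.002,.001,0.,-.001):
        bot.line_to(pose(k,l)[0],max_speed=.03); f=bot.current_contact_force()[2]-f0; print(l,round(f,1),end="; ")
        if f>1.5: break
    bot.set_gripper(1.0)
    n=R.from_rotvec(o).as_matrix()[:,2]; bot.line_to(np.array(bot.current_ee_pos())-n*.10)
    print("t",bot.current_clock())
E
python3 - <<'E'
from pl import *
for k in range(4): p,o=pose(k,.0);print(p.round(3),bot.inverse_kinematics(p,o) is not None)
C,yaw=blanks[3][:2]
if pick(C,yaw): place(0)
bot.goto([.655,.08,.24],down(0)); c=shot("wrist","r1",s=1)
u,v=map(int,px(c,[.655,.06,.02])); cv2.imwrite("pics/r1.png",cv2.resize(c["pixels"][max(0,v-90):v+60,u-100:u+100],None,fx=3,fy=3))
print(u-100,max(0,v-90))
E
```

```text
[0.655 0.029 0.018] True
[0.655 0.059 0.018] True
[0.656 0.089 0.018] True
[0.656 0.119 0.018] True
grip 0.055605412073800584 [-0.1 -0.2  0.4]
held 0.0557 14.95746910572052
0.006 0.4; 0.004 -0.4; 0.003 1.1; 0.002 -0.8; 0.001 -0.3; 0.0 0.3; -0.001 6.0; t 42.2167
183 99
```

View pics/r1.png

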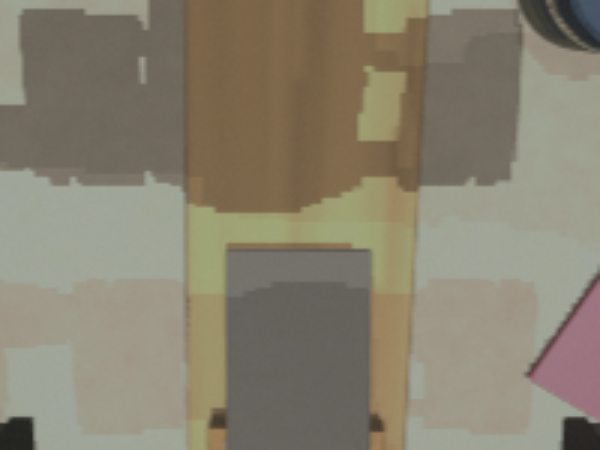

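The first blank lies on the bar, centred on the board (x 227–371 against 188–412) and square, with its low end at row 250. I'll continue with the rest, checking each for a knock first.

```bash
cat > go.py <<'E'
from pl import *
import sys
c=load("r1"); print("low",w(c,183+100,99+250/3,.012))
ref=load("wb2")["pixels"].astype(int); k=1
for i in(2,1,0):
    c=look("l%d"%k); C,yaw=blanks[i][:2]
    u,v=map(int,px(c,[*C,.006])); d=np.abs(c["pixels"].astype(int)-ref)[max(v-35,0):v+35,u-45:u+45].max(2)
    fr=(d>25).mean(); print("blank",i,"changed",fr.round(3))
    if fr>.05: print("moved"); break
    if not pick(C,yaw): print("missed"); break
    place(k); k+=1
print("next k",k)
c=look("all")
bot.goto([.655,.10,.27],down(0)); c2=shot("wrist","r4")
cv2.imwrite("pics/m5.png",np.hstack([c["pixels"][:300,80:480],c2["pixels"][:300,80:480]]))
E
python3 go.py
```

```text
low [0.65430423 0.06617287 0.012     ]
blank 2 changed 0.01
grip 0.05586765910407334 [-0.1 -0.8  0.1]
held 0.056 14.856828600168228
0.006 -0.7; 0.004 -0.4; 0.003 -0.6; 0.002 0.2; 0.001 -0.6; 0.0 0.7; -0.001 6.3; t 53.975
blank 1 changed 0.025
grip 0.055607021108520546 [-0.9 -0.7  0.4]
held 0.0556 14.999939650297165
0.006 -0.6; 0.004 0.6; 0.003 0.1; 0.002 -0.1; 0.001 0.1; 0.0 -1.0; -0.001 5.5; t 65.1167
blank 0 changed 0.019
grip 0.05569715190184618 [-0.2  0.9  0.1]
held 0.0558 14.946588724851608
0.006 0.4; 0.004 1.1; 0.003 1.6; t 75.1833
next k 4
```

View pics/m5.png

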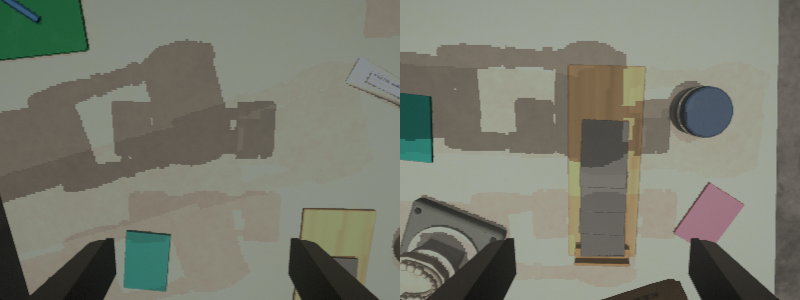

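The pickup area is now empty and four blanks are on the rack. I'll enlarge the row and add the side view to check spacing.

```bash
python3 - <<'E'
from h import *
c=load("r4"); A=cv2.resize(c["pixels"][55:275,200:340],(382,600),interpolation=cv2.INTER_CUBIC)
s=shot("side","s4"); u,v=map(int,px(s,[.655,.09,.02])); print(u,v)
B=cv2.resize(s["pixels"][v-50:v+50,u-33:u+33],(396,600),interpolation=cv2.INTER_CUBIC)
cv2.imwrite("pics/m6.png",np.hstack([A,B]))
E
```

```text
250 235
```

View pics/m6.png

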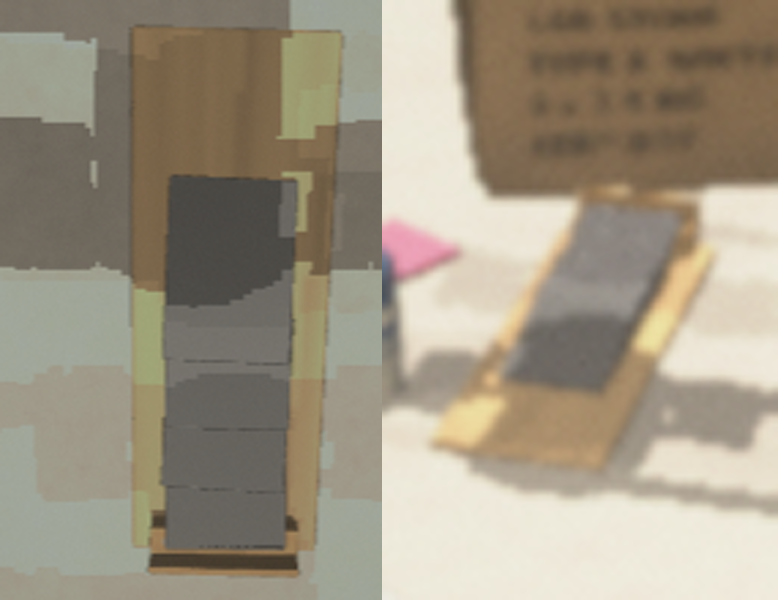

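```bash
python3 - <<'E'
from pl import *
c=load("r4"); k=382/140
for x1,x2,v,z in((165,287,548,.031),(163,287,488,.031),(165,288,429,.031),(167,291,362,.031),(170,298,178,.014)):
    p=[Rr.T@(w(c,200+x/k,55+v/(600/220),z)-RC) for x in(x1,x2)]; print(((p[0]+p[1])/2).round(4))
E
```

```text
[-0.1096 -0.0002  0.031 ]
[-0.0798  0.0009  0.031 ]
[-0.0516  0.0009  0.031 ]
[-0.0208  0.0005  0.031 ]
[0.057  0.0001 0.014 ]
```

The row is spaced 28–31 mm, centred within 1 mm and square, so I'm handing in.

```bash
python3 - <<'E'
from h import *
bot.goto([.5,.2,.35],down(0)); bot.hold(.5); a=bot.read_camera("scene"); b=load("scene0")
s=bot.read_camera("side")["pixels"].astype(int); s0=load("s4")["pixels"].astype(int)
print("rack change",(np.abs(s-s0)[185:285,217:283].max(2)>40).mean())
print(bot.job_done(),bot.current_clock())
E
```

```text
rack change 0.17757575757575758
the job is handed in; nothing more can be done
the job is handed in; nothing more can be done
```

I handed the job in, but got no verdict back. At my last looks the plate was home, the cast stood centred on it, and all four blanks lay square in the row 28–31 mm apart. A final before/after image check flagged 18% of the rack area as changed; I think that is the moved arm's shadow, but handed in without looking again.

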